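Build up the mug arbor and hold it home on the rotary spindle

ROBOT

A 7-joint arm with a two-finger parallel gripper is mounted at the origin on the work surface; the furniture and walls round the work are solid. World frame = base frame: x ahead of the robot, y to its left, z up, the work surface at z = 0. Lengths are in m, angles in rad, forces in N, time in s.
With the tool pointing down it reaches from about 0.375 to 0.925 m from the base axis. Payload 3.1 kg.
Tool frame: the origin (TCP) lies between the finger pads; the fingertips stand 19 mm ahead of it and the grasp point (between the pads) is the TCP; z points along the fingers, y is the line along which they close (so a half turn about z gives the same grasp; the last joint's range is limited). The gripper opens to 85 mm and grips with 20 to 120 N. Pads are 22 mm wide; open, the fingers measure 114 mm over their backs; the gripper's body (76 mm by 85 mm) begins 54 mm behind the grasp point. The pads swing forward as they close: fully open they stand 13 mm farther back than shut.
Start: joints at [1.038, 0.383, 0.044, 1.598, -0.018, 1.161, -0.05], TCP at [0.274, -0.59, 0.25] pointing down, gripper open.
Joint ranges: [-2.61, 2.61], [-0.41, 2.15], [-1.48, 1.57], [0, 2.5], [-1.57, 4.71], [0.05, 1.97], [-2.85, 2.85]. Speed limits (rad/s): [2.79, 2.79, 3.14, 3.14, 3.14, 3.14, 3.14].

INTERFACE

Orientations are given as a unit quaternion [x, y, z, w].
In Python, from bench import move_ptp, movel, move_j, move_gripper, pause, inverse_kinematics, read_camera, camera_params, MotionError, sign_off, look_for, tip_of, read_time_s, read_qpos, read_joint_vel, read_effort, read_eef_pos, read_tcp_rot, read_ft_force, read_ft_torque, read_finger_gap, read_grasp_force gives the robot as it stands. Calls block until the motion is done:
- move_ptp(position, orientation): joint-space move of the TCP to a pose.
- movel(position, orientation=None, speed=0.15): straight line of the TCP; orientation=None keeps the orientation; speed is the mean speed in m/s.
- move_j(angles): joint-space move.
- move_gripper(opening, effort=None): finger opening in m; effort is the grip in N (None keeps the last); returns when the fingers have stopped.
- pause(seconds).
- inverse_kinematics(position, orientation): joint angles nearest the present ones, or None.
- read_camera(name): name is "scene" or "top" or "wrist"; returns the picture (400x640x3 uint8, red, green, blue); there is no depth.
- camera_params(name): a dict with "K" (3x3 intrinsics, pixels), "dist_coeffs" ([k1, k2, p1, p2, k3] as OpenCV has them; the pictures are not rectified), "camera_from_world" (4x4, takes a point from world to camera coordinates). Camera axes: x right, y down, z forward; pixel columns grow to the right and rows downward; lengths in m; the calibration is good to about 2 mm. A picture is of the moment at which its call begins: read the wrist's pose just before it. camera_params takes no time and is no camera call; for the wrist camera it gives the pose at the moment of the call.
A pose or a line that the arm cannot do raises MotionError and nothing moves.
- sign_off(): hands the job in; it is judged then, once.
Trained networks look in the newest picture that a camera, given by its name, has taken for a name from the list of things; names that differ only in an ending like _2 or _b are one class to them, and where a whole thing is asked for, a point or a joint stands for the part that bears it (a point fixed in the world has none). Each returns a list of dicts, best first, with "confidence" (0 to 1); they miss things now and then, are a little off and sometimes report something else, mostly with a low value. They report only what shows in the picture. A call takes as long as a camera call.
- look_for(camera, name): "at" ([column, row] in pixels, amid what is visible of it).
- tip_of(camera, name): "at" ([column, row] in pixels: a listed point, or the origin of a listed thing).
Readings, each from a call of its own:
- read_time_s(): time.
- read_qpos(): joint angles.
- read_joint_vel(): joint speeds.
- read_effort(): joint torques, N m.
- read_eef_pos(): TCP position.
- read_tcp_rot(): TCP orientation.
- read_ft_force(): force on the tool from outside, world axes, zero at the start.
- read_ft_torque(): the same for the moment, N m.
- read_finger_gap(): finger opening in m.
- read_grasp_force(): force on a finger pad.
Only numpy, scipy, OpenCV 4.12 (cv2) and the standard library are available. Lean on these libraries where they do the work, as an engineer would, in place of code of your own. Each camera call takes 0.05 s, during which the arm holds its last target. There are 200 camera calls.

TASK

We are setting the laser's rotary axis up for engraving mugs: slip the smaller centring cup over the arbor's cone, then the larger cup over the smaller one, both down on the arbor's flange. Then pick the built-up arbor up by its hexagon, turn it until its splines mesh with the rotary's upright spindle, and push it down against the spring collar until the flange is fully home on the spindle disc. Finish still gripping the hexagon and pressing the arbor home, so that I can tighten its clamp screws; leave the hex key and the tape roll where they are.

Things in the scene. Friction and masses are not known exactly. Their poses are not given: they have to be found in the camera images.
- arbor: Loose aluminium mug arbor, 80 mm tall, 0.22 kg, upright on the desk. Origin: centre of its underside, z up. From below: flange 68 mm across, z 0 to 8; cone 48 mm across at z 8 narrowing to 39 at z 50; flat shoulder at z 52; solid hexagon to grip, z 52 to 80, 26 mm across flats, 30 across corners. Hexagon flats face along its x axis and every 60 degrees from it.
- arbor_bore (a point): Mouth of the arbor's splined bore, at the centre of its underside (same axes as the arbor). Blind bore 45 mm deep; its lowest 18 mm have six inner teeth 4.4 mm wide with a 20.6 mm hole between their tips. The six grooves between the teeth lie along the arbor's x axis and every 60 degrees from it, each below the middle of a hexagon flat.
- small_cup: Smaller grey plastic centring cup, loose, 45 g: tapered tube open above and below, 42 mm tall, wall 3 mm, outside 57 mm across at the bottom, 48 at the top (inside 51, 42), two thin black rings. Stands wide end down. Origin: centre of its lower edge, z up. Fits over the arbor's cone with 1.5 mm play and then stands on the flange, origin 8 mm above the arbor's.
- large_cup: Larger grey plastic centring cup, loose, 55 g, same shape: 42 mm tall, wall 3 mm, outside 66 mm across at the bottom, 57 at the top (inside 60, 51). Stands wide end down. Origin: centre of its lower edge, z up. Fits over the small cup with 1.5 mm play and then also stands on the arbor's flange, origin 8 mm above the arbor's.
- rotary_unit: Rotary axis of the laser, fixed on the desk: aluminium housing 96 mm square on a dark base plate 130 x 108 mm, a stepper motor on its side (+x of the unit, about -y of the room, out to 94 mm from the spindle axis, 56 mm high). Origin: on the desk under the axis of the spindle, which stands upright on its top.
- spindle: Steel spindle, axis upright. Origin: centre of the top face of its seat disc (66 mm across), 54 mm above the desk, z up; the arbor's underside lies on this face when home. It has six ribs, 5 mm wide, out to 27 mm across, along its x axis and every 60 degrees from it. Stiff to turn (0.25 N m), it stays where it is.
- spindle_tip (a point): Top of the spindle, 42 mm above its origin. The core is 18 mm across with a conical tip, 10 mm across at the very top; the ribs' rounded upper ends are 34.5 mm above the spindle's origin. The ribs enter the arbor's grooves with about 6 degrees of play either way and 1.3 mm all round.
- spring_collar (a joint): Sprung brass collar, 47 mm across, round the foot of the spindle; m pressed down. 0 = up, its top 10 mm above the seat disc; 0.010 = flush with the disc, as when the arbor is home. Takes 6 N to start and 11 N at 10 mm; the built-up arbor weighs only about 3 N, so the collar lifts it again when let go.
- hex_key: Black hex key, 93 mm long, lying flat nearer the robot than the cups. Bystander.
- tape_roll: Roll of black tape, 53 mm across, 19 mm tall, lying flat near the far edge of the desk. Bystander.

How it is judged:
By the outcome, as a careful person would: the job done as asked, in the order asked, and still so for the second after the job is handed in, while the arm keeps its last pose, push and grip.
It also fails if it takes over 72 s, if anything falls off the work surface, if the arm or the gripper's body presses on something with over 40 N, if the wrist force passes 120 N, or if a joint passes its speed limit or range.

## Working session

There is one attempt and no reset: what is moved stays moved. The work goes in short steps, each a Python script; the robot and the scene stay as the last script left them, time stands still between calls to the robot, and variables do not carry over. Pictures are saved under pics/ and viewed, at most 10 in all, crops included, and the job is handed in when it is done.

```bash
ls; mkdir -p pics
cat > h.py <<'E'
import numpy as np, cv2
from bench import *
def px2w(cam,uv,z,P=None):
    P=P or camera_params(cam);K=np.array(P["K"]);T=np.array(P["camera_from_world"])
    n=cv2.undistortPoints(np.array([[uv]],float),K,np.array(P["dist_coeffs"]))[0,0]
    R=T[:3,:3];o=-R.T@T[:3,3];d=R.T@np.array([n[0],n[1],1]);return o+d*(z-o[2])/d[2]
def w2px(cam,p,P=None):
    P=P or camera_params(cam);T=np.array(P["camera_from_world"])
    return cv2.projectPoints(np.array(p,float).reshape(-1,1,3),cv2.Rodrigues(T[:3,:3])[0],T[:3,3],np.array(P["K"]),np.array(P["dist_coeffs"]))[0][:,0]
def q(yaw):  # tool down, tool y axis at angle yaw+90 ; x axis at yaw
    return [np.cos(yaw/2),np.sin(yaw/2),0,0]
def save(cam,name):
    im=read_camera(cam);cv2.imwrite(f"pics/{name}.png",im[:,:,::-1]);return im
E
python3 - <<'E'
from h import *
np.set_printoptions(precision=4,suppress=True)
print(read_time_s(),read_tcp_rot(),read_eef_pos())
zs=dict(arbor=0,small_cup=0,large_cup=0,spindle=.054,spindle_tip=.096,hex_key=0,tape_roll=0,arbor_bore=0)
for c in("top","scene"):
    save(c,c); T=np.array(camera_params(c)["camera_from_world"]);print(c,-T[:3,:3].T@T[:3,3],T[2,:3])
    for n,z in zs.items():
        for d in tip_of(c,n)[:2]: print(n,d['confidence'],np.array(d['at']),px2w(c,d['at'],z))
E
```

```text
pics
0.0 [ 0.9765  0.2157 -0.0004 -0.0013] [ 0.2734 -0.5887  0.2489]
top [ 0.3866 -0.1192  0.971 ] [ 0.0947 -0.0134 -0.9954]
arbor 0.94 [226.4 161.5] [0.5609 0.0897 0.    ]
small_cup 0.62 [259.4 200.3] [0.468  0.0051 0.    ]
large_cup 0.63 [296.7 167.9] [ 0.55   -0.0826  0.    ]
spindle 0.63 [390.2 174.1] [ 0.5328 -0.3013  0.054 ]
spindle_tip 0.68 [393.8 171.7] [ 0.5318 -0.3009  0.096 ]
hex_key 0.7 [280.9 236.1] [ 0.3832 -0.0499  0.    ]
tape_roll 0.47 [334.8 159.8] [ 0.5728 -0.1753  0.    ]
arbor_bore 0.71 [224.  164.6] [0.5531 0.0952 0.    ]
scene [0.0792 0.3481 0.7803] [ 0.4337 -0.4953 -0.7527]
arbor 0.97 [211.5 282.7] [ 0.5587  0.0917 -0.    ]
small_cup 0.68 [278.1 278.6] [0.4725 0.0044 0.    ]
large_cup 0.68 [282.4 227.5] [ 0.5516 -0.0898  0.    ]
spindle_tip 0.72 [356.3 146.9] [ 0.5276 -0.2911  0.096 ]
hex_key 0.57 [334.2 289.7] [ 0.3787 -0.0459  0.    ]
tape_roll 0.82 [304.7 198.7] [ 0.5708 -0.1783  0.    ]
arbor_bore 0.55 [213.6 283.1] [0.5551 0.0897 0.    ]
```

View pics/top.png

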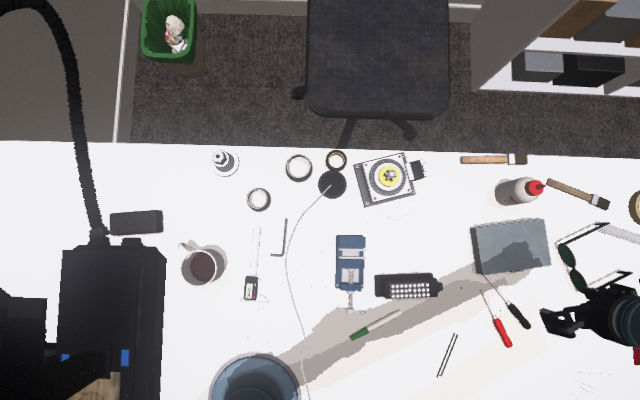

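View pics/scene.png

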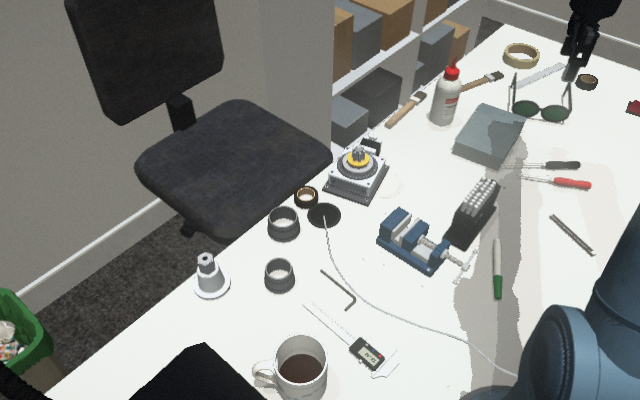

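Run:
```python
from h import *
from scipy.spatial.transform import Rotation as R
np.set_printoptions(precision=4,suppress=True)
def look(name,items):
    P=camera_params("wrist");save("wrist",name);print(name,read_time_s())
    for n,z in items:
        for d in tip_of("wrist",n)[:2]: print(n,d['confidence'],np.array(d['at']),px2w("wrist",d['at'],z,P))
T=np.array(camera_params("wrist")["camera_from_world"]);Rt=R.from_quat(read_tcp_rot()).as_matrix()
c=-T[:3,:3].T@T[:3,3]-np.array(read_eef_pos());off=Rt.T@c;fw=Rt.T@T[2,:3];print("cam in tool",off,"fwd",fw,"right",Rt.T@T[0,:3])
Rn=R.from_quat(q(0)).as_matrix()
def over(x,y,h): # TCP so the camera axis hits (x,y,0.03)
    f=Rn@fw;o=Rn@off;s=(h+o[2]-.03)/-f[2];p=np.array([x,y,h])-np.array([o[0]+f[0]*s,o[1]+f[1]*s,0]);print("tcp",p);return p
for nm,(x,y,h),it in (("w_sp",(.533,-.298,.3),[("spindle",.054),("spindle_tip",.096)]),("w_cups",(.53,0.005,.30),[("arbor",0),("arbor_bore",0),("small_cup",0),("large_cup",0)])):
    try: move_ptp(over(x,y,h),q(0)); look(nm,it)
    except MotionError as e: print(e)
```

```text
cam in tool [ 0.0657 -0.0003 -0.1235] fwd [-0.2582 -0.0013  0.9661] right [-0.      1.      0.0013]
tcp [ 0.5725 -0.2988  0.3   ]
w_sp 2.5
spindle 0.78 [318.9 200.2] [ 0.5269 -0.2946  0.054 ]
spindle_tip 0.68 [319.4 210.9] [ 0.5286 -0.2957  0.096 ]
tcp [0.5695 0.0042 0.3   ]
w_cups 3.8083
arbor 0.81 [246.1 166.8] [0.552  0.0963 0.    ]
arbor_bore 0.55 [247.  161.8] [0.5581 0.0948 0.    ]
small_cup 0.69 [322.5 232.9] [0.4662 0.0043 0.    ]
large_cup 0.6 [391.7 171.4] [ 0.5457 -0.0799  0.    ]
large_cup 0.56 [248.4 162. ] [0.5578 0.0931 0.    ]
```

Run:
```python
import cv2,numpy as np
a=cv2.imread("pics/w_sp.png")[100:300,200:440];b=cv2.imread("pics/w_cups.png")[100:300,200:440]
cv2.imwrite("pics/c1.png",cv2.resize(a,None,fx=3,fy=3,interpolation=cv2.INTER_CUBIC));cv2.imwrite("pics/c2.png",cv2.resize(b,None,fx=3,fy=3,interpolation=cv2.INTER_CUBIC))
```

```text
(no output)
```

View pics/c1.png

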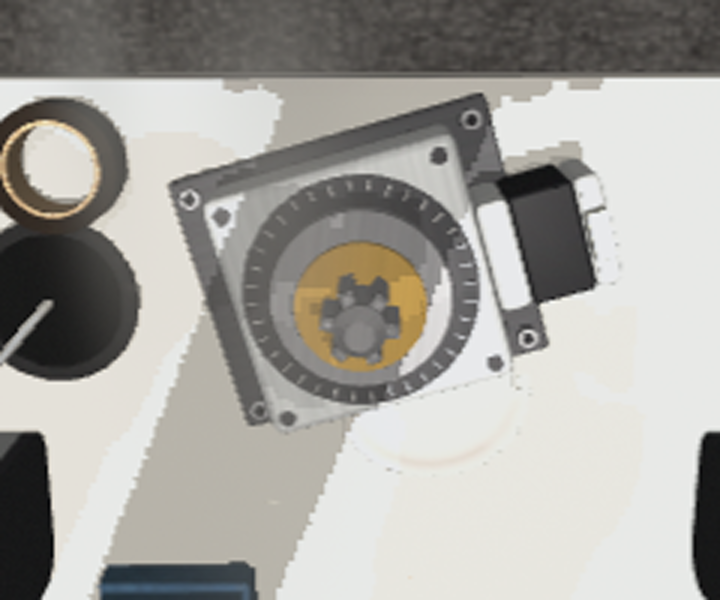

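View pics/c2.png

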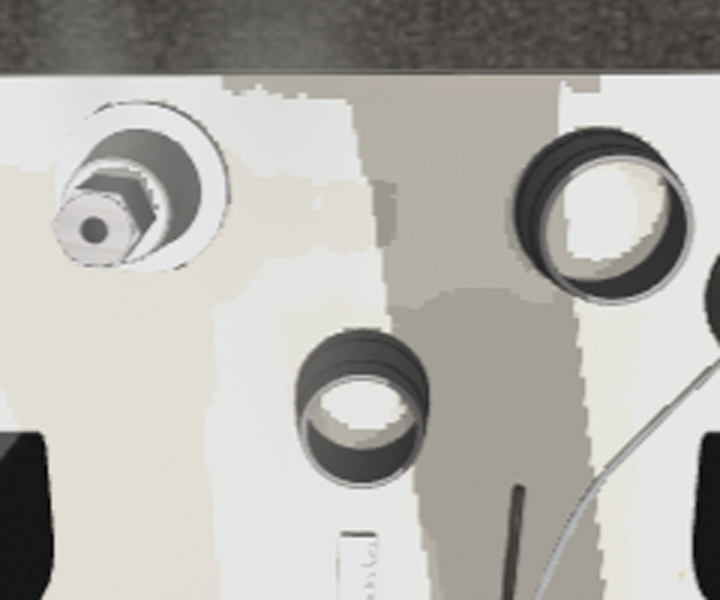

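The first pictures give rough positions: the spindle tip is at wrist pixel (319,209), the arbor hex top at (232,177), the small cup rim at (320,244) and the large cup rim at (405,177). Next I'll take close views rectified onto each top plane.

```bash
cat >> h.py <<'E'
def rect(cam_im,P,c,z,s=.25e-3,w=400,h=300):
    # top-down map: image right = -y world, up = +x world
    u,v=np.meshgrid(np.arange(w),np.arange(h))
    p=np.stack([c[0]-(v-h/2)*s,c[1]-(u-w/2)*s,np.full(u.shape,z)],-1).reshape(-1,3)
    m=w2px("wrist",p,P).reshape(h,w,2).astype(np.float32)
    return cv2.remap(cam_im,m[...,0],m[...,1],cv2.INTER_CUBIC)
def closeup(c,z,yaw=0.,dh=.11):
    move_ptp([c[0],c[1],z+dh],q(yaw));pause(.2)
    P=camera_params("wrist");im=read_camera("wrist");return rect(im,P,c,z),P,im
E
python3 - <<'E'
from h import *
P0=None
# rough from the previous view: same pose now
P=camera_params("wrist")
g={n:px2w("wrist",uv,z,P) for n,uv,z in(("arbor",(231.7,176.7),.08),("small",(320.3,244),.042),("large",(405,176.7),.042))}
g["spin"]=np.array([.5286,-.2957,.0885])
tiles=[]
for n in("arbor","small","large","spin"):
    print(n,g[n]);r,P,im=closeup(g[n],g[n][2]);cv2.imwrite(f"pics/close_{n}.png",im[:,:,::-1]);tiles.append(r)
np.save("g.npy",np.array([g[n] for n in("arbor","small","large","spin")]))
m=np.vstack([np.hstack(tiles[:2]),np.hstack(tiles[2:])]);cv2.imwrite("pics/tiles.png",m[:,:,::-1]);print(read_time_s())
E
```

```text
arbor [0.55761247 0.09423089 0.08      ]
small [0.46915107 0.00766305 0.042     ]
large [ 0.54848733 -0.08561335  0.042     ]
spin [ 0.5286 -0.2957  0.0885]
7.6417
```

View pics/tiles.png

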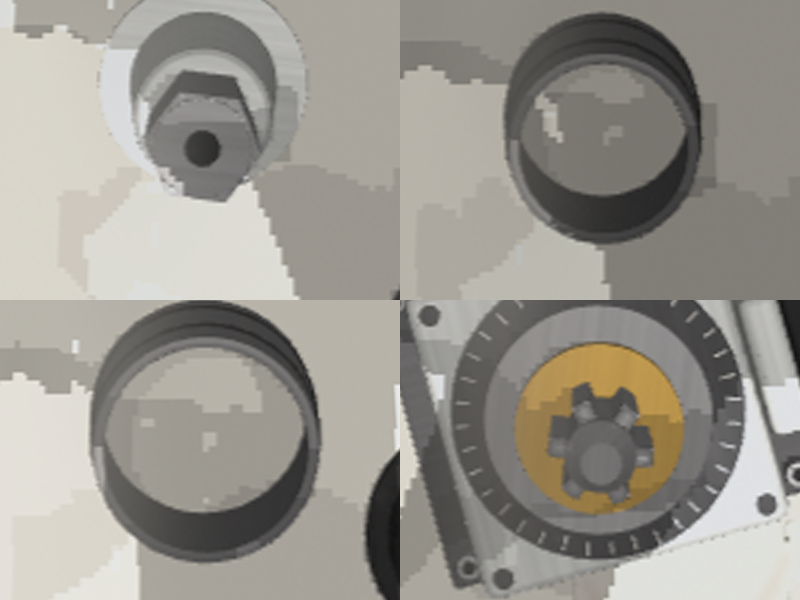

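```bash
cat >> h.py <<'E'
from scipy.spatial.transform import Rotation as R
def vertical(c,z,dist=.2,name="v"):
    """camera straight above c; returns rectified tile on plane z"""
    off=np.array([.0657,-.0003,-.1235]);Rt=R.from_quat(q(0))*R.from_euler('y',np.arctan2(.2582,.9661))
    if Rt.apply([-.2582,-.0013,.9661])[2]>-.999: Rt=R.from_quat(q(0))*R.from_euler('y',-np.arctan2(.2582,.9661))
    p=np.array([c[0],c[1],z+dist])-Rt.apply(off);print("v tcp",p,Rt.apply([-.2582,-.0013,.9661]))
    qc=Rt.as_quat(); move_ptp(p,qc);pause(.2)
    P=camera_params("wrist");im=read_camera("wrist");cv2.imwrite(f"pics/raw_{name}.png",im[:,:,::-1])
    return rect(im,P,c,z),P,im
def lower(x,y,z0,z1,n=4,lim=15,yaw=None,speed=.05):
    """step down, stop on upward force"""
    f0=read_ft_force()[2]
    for z in np.linspace(z0,z1,n+1)[1:]:
        movel([x,y,z],speed=speed);f=read_ft_force();print(f"z {z:.4f} eef {np.round(read_eef_pos(),4)} f {np.round(f,1)}")
        if abs(f[2]-f0)>lim: print("stopped");return False
    return True
E
python3 - <<'E'
from h import *
r,P,im=vertical([.5286,-.2985],.0885,.19,"spin")
cv2.imwrite("pics/vs.png",cv2.resize(r[:,:,::-1],(800,600),interpolation=cv2.INTER_CUBIC));print(read_time_s())
S=[.4698,.0067]
move_ptp([*S,.12],q(0));movel([*S,.028],speed=.12)
move_gripper(.03,25);print("gap",read_finger_gap(),read_grasp_force(),read_eef_pos(),read_ft_force())
movel([*S,.13],speed=.15);print("gap",read_finger_gap(),read_ft_force(),read_time_s())
E
```

```text
v tcp [ 0.49701519 -0.2988      0.14222403] [-3.53098719e-17  1.30000000e-03 -1.00000822e+00]
8.3667
gap 0.05248387313723722 25.2737352065742 [0.47055999 0.00672493 0.0291092 ] [-1.65191707 -0.67152196  4.53533384]
gap 0.0522846183661025 [ 0.63758173  0.47889687 -0.20731462] 11.7083
```

View pics/vs.png

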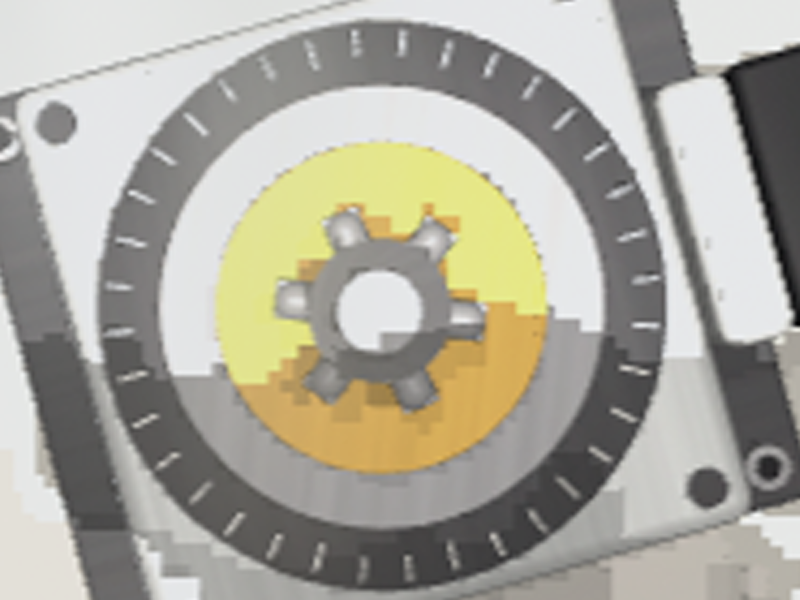

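The spindle shows ribs about 7.1° clockwise, with its centre at rectified pixel (380,309), which is world (0.5276, -0.2959). The small cup is gripped, so I'll place it now.

Run:
```python
from h import *
A=[.5579,.0937]
move_ptp([*A,.145],q(0));movel([*A,.09],speed=.12)
ok=lower(*A,.09,.039,5,lim=8)
print(read_time_s())
if ok:
    move_gripper(.085);pause(.2);movel([*A,.16],speed=.2)
    r,P,im=vertical(A,.058,.2,"sm");cv2.imwrite("pics/vsm.png",cv2.resize(r[:,:,::-1],(800,600),interpolation=cv2.INTER_CUBIC))
print(read_time_s())
```

```text
z 0.0798 eef [0.5577 0.0937 0.0797] f [ 0.3  0.5 -0.8]
z 0.0696 eef [0.5573 0.0936 0.0689] f [ 0.8 -0.3 -0.2]
z 0.0594 eef [0.5573 0.0936 0.0588] f [ 0.   0.2 -0.6]
z 0.0492 eef [0.5575 0.0936 0.0486] f [-0.8  0.4 -0.1]
z 0.0390 eef [0.5575 0.0936 0.0385] f [-0.1  0.2 -1. ]
14.6333
v tcp [0.52631519 0.0934     0.12172403] [-3.53098719e-17  1.30000000e-03 -1.00000822e+00]
16.75
```

View pics/vsm.png

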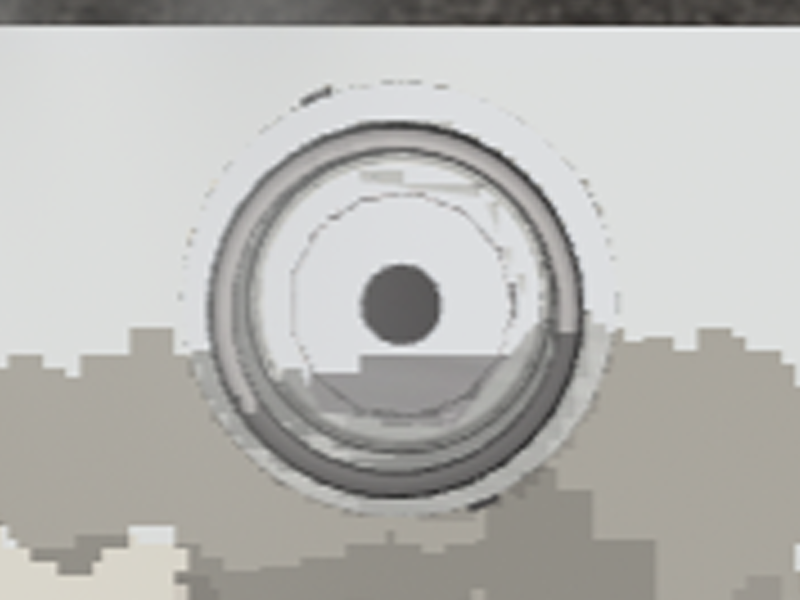

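The small cup's rim circle is concentric with the flange (centres 395 vs 400 px). Its apparent radius of 24.3 mm matches z = 50 mm, so it is seated. Large cup next.

Run:
```python
from h import *
L=[.549,-.0871];A=[.5575,.0937]
for y in(60,-60):
    print(y,[None if (j:=inverse_kinematics([*p,.1],q(np.radians(y)))) is None else np.round(j,2) for p in(L,A)])
yaw=np.radians(-60)
j=inverse_kinematics([*L,.12],q(np.radians(60)))
if j is not None and abs(j[6])<2.3 : 
    j2=inverse_kinematics([*L,.12],q(yaw))
    if j2 is None or abs(j[6])<abs(j2[6]): yaw=-yaw
print("yaw",yaw)
movel([.526,.09,.16]);move_ptp([*L,.12],q(yaw));movel([*L,.028],speed=.12)
move_gripper(.03,25);print("gap",read_finger_gap(),read_grasp_force(),read_eef_pos(),read_ft_force())
movel([*L,.145],speed=.15);print("gap",read_finger_gap(),read_ft_force(),read_time_s())
if read_finger_gap()>.055:
    move_ptp([*A,.145],q(yaw));movel([*A,.09],speed=.12)
    if lower(*A,.09,.039,5,lim=8):
        move_gripper(.085);pause(.2);movel([*A,.18],speed=.2)
        r,P,im=vertical(A,.08,.2,"la")
        r2,P,im=closeup([*A],.08,0)
        cv2.imwrite("pics/vla.png",np.vstack([np.hstack([r,r2])])[:,:,::-1])
print(read_time_s())
```

```text
60 [array([ 0.38,  0.42, -0.35,  1.93,  0.19,  0.83, -0.59]), array([ 0.11,  0.44, -0.42,  1.9 ,  0.24,  0.85, -0.95])]
-60 [array([ 0.07,  0.39,  0.01,  1.94, -0.01,  0.81, -2.53]), array([-0.46,  0.42,  0.26,  1.93, -0.14,  0.81, -2.74])]
yaw 1.0471975511965976
gap 0.060088669823088886 26.68341067961819 [ 0.550032   -0.08726356  0.02935982] [-0.48786184  0.30994641  6.66611401]
gap 0.05995357052694813 [-0.66980002 -0.23679884 -0.4640126 ] 20.6833
z 0.0798 eef [0.5573 0.0937 0.0797] f [ 0.5 -0.3 -0.8]
z 0.0696 eef [0.5569 0.0936 0.069 ] f [-0.6  0.9 -1.2]
z 0.0594 eef [0.557  0.0936 0.0588] f [ 0.3  0.2 -0.5]
z 0.0492 eef [0.557  0.0936 0.0486] f [-0.4 -0.3 -1.5]
z 0.0390 eef [0.557  0.0936 0.0384] f [-0.   0.  -0.7]
v tcp [0.52591519 0.0934     0.14372403] [-3.53098719e-17  1.30000000e-03 -1.00000822e+00]
27.2833
```

View pics/vla.png

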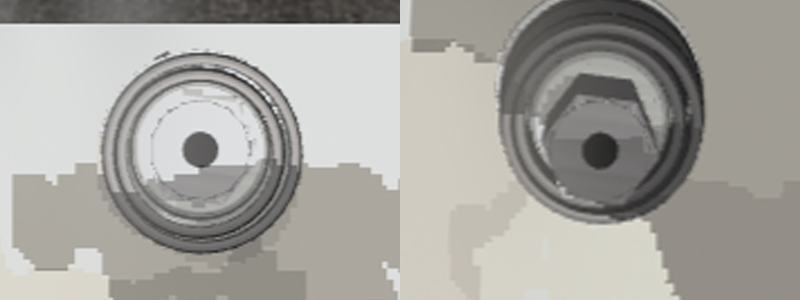

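Run:
```python
import numpy as np,cv2
def fit(g,c0,name):
    g=cv2.GaussianBlur(g,(0,0),1).astype(np.float32);gx=cv2.Sobel(g,cv2.CV_32F,1,0)/8;gy=cv2.Sobel(g,cv2.CV_32F,0,1)/8
    t=np.linspace(-.85,.85,40);res=[]
    for a in range(-30,30):
      for ap in(49,50.5,52,53.5):
        for dx in range(-5,6):
          for dy in range(-5,6):
            s=0
            for k in range(6):
              th=np.radians(a+60*k);n=np.array([np.cos(th),np.sin(th)]);tt=np.array([-n[1],n[0]])
              p=(np.array(c0)+[dx,dy]+ap*n+np.outer(t*ap*np.tan(np.pi/6),tt)).round().astype(int)
              s+=min(np.abs(gx[p[:,1],p[:,0]]*n[0]+gy[p[:,1],p[:,0]]*n[1]).mean(),12)
            res.append((s,a,ap,dx,dy))
    res.sort(reverse=True);print(name,*res[:6],sep="\n ")
im=cv2.imread("pics/vla.png",0);fit(im[:,400:],(200,150),"oblique");fit(im[:,:400],(200,150),"vert")
fit(cv2.imread("pics/tiles.png",0)[:300,:400],(202,149),"first")
m=cv2.imread("pics/vla.png")[60:240,510:690];cv2.imwrite("pics/hex.png",cv2.resize(m,(600,600),interpolation=cv2.INTER_CUBIC))
```

```text
oblique
 (np.float64(52.0222354052181), -22, 53.5, -2, 1)
 (np.float64(51.73150020238891), -21, 52, -1, -1)
 (np.float64(51.413792330840764), -23, 53.5, -2, 1)
 (np.float64(51.401646900391384), -20, 52, -1, -1)
 (np.float64(51.391784350613065), -22, 52, -1, -1)
 (np.float64(51.15851497328279), -21, 53.5, -2, 1)
vert
 (np.float64(35.59249191225166), -25, 49, 0, 3)
 (np.float64(35.5232547600829), -24, 49, 0, 3)
 (np.float64(34.540058205856866), -25, 49, -1, 3)
 (np.float64(34.34851242972077), -23, 49, 0, 3)
 (np.float64(34.26962676285601), -22, 49, -1, 3)
 (np.float64(34.121880580451595), -22, 49, 0, 3)
first
 (np.float64(61.96215054932811), -22, 52, 0, -2)
 (np.float64(61.766761826389256), -23, 52, 0, -2)
 (np.float64(61.64182059519054), -24, 52, 0, -2)
 (np.float64(61.49638360001511), -21, 52, 0, -2)
 (np.float64(61.07798254642642), -22, 52, 0, -3)
 (np.float64(60.91432177877441), -24, 52, 0, -3)
```

View pics/hex.png

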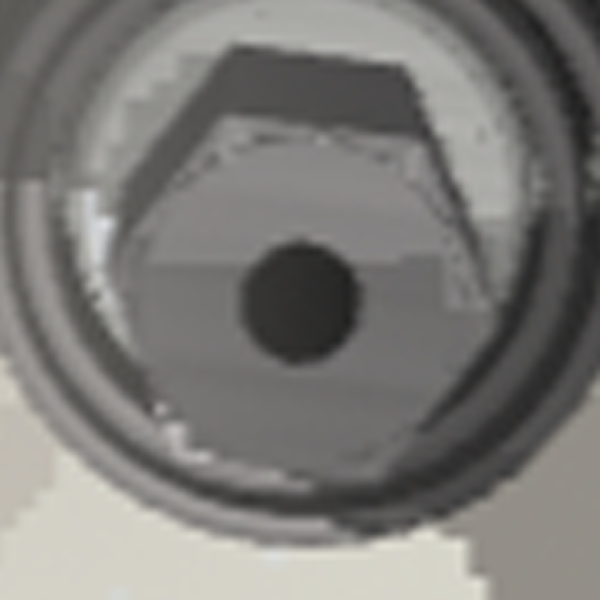

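The hex flat normal is at -22.5° in the image, so I'll grip at yaw 22.5° and mesh at yaw -7.1°. Both cups are nested with their rims level.

Run:
```python
from h import *
A=[.5575,.0937];Sp=[.5276,-.2959]
g=q(np.radians(22.5));m=q(np.radians(-7.1))
move_gripper(.05);move_ptp([*A,.13],g);movel([*A,.0725],speed=.08)
print("pre",read_eef_pos(),read_ft_force())
move_gripper(.015,80);print("gap",read_finger_gap(),read_grasp_force(),read_eef_pos(),read_ft_force(),read_ft_torque(),read_time_s())
zg=read_eef_pos()[2]
movel([*A,.21],speed=.12);print("lift",read_finger_gap(),read_ft_force())
move_ptp([*Sp,.21],m);pause(.2);movel([*Sp,.176],speed=.1);print(read_eef_pos(),read_ft_force(),read_time_s())
np.save("zg.npy",zg)
print(lower(*Sp,.176,.150,7,lim=10,speed=.03),read_ft_torque(),read_time_s())
save("wrist","w_ins")
```

```text
pre [0.55783879 0.09382305 0.07266335] [ 0.08031605 -0.27923426 -0.15708314]
gap 0.024578913131383825 78.67817256599665 [0.55827395 0.0937398  0.07341586] [-0.9375041  -0.99794874  3.49014829] [0.01491641 0.19148806 0.01888308] 29.3667
lift 0.024629306327293366 [-0.55443161 -0.01349799 -3.24487839]
[ 0.52726092 -0.2956682   0.17534139] [ 0.46983089 -0.50807151 -2.48690505] 32.8083
z 0.1723 eef [ 0.5278 -0.296   0.1727] f [-0.1 -0.4 -3.5]
z 0.1686 eef [ 0.5274 -0.2958  0.1683] f [ 1.1 -0.8 -3.2]
z 0.1649 eef [ 0.5273 -0.2958  0.1644] f [-0.6  0.6 -4.2]
z 0.1611 eef [ 0.5273 -0.2958  0.1608] f [ 0.1 -0.3 -3.1]
z 0.1574 eef [ 0.5275 -0.2959  0.1571] f [-0.2 -0.4 -2.6]
z 0.1537 eef [ 0.5275 -0.2959  0.1534] f [-0.4 -0.6 -4.1]
z 0.1500 eef [ 0.5275 -0.2959  0.1497] f [ 0.3 -0.3 -3.5]
True [-0.0659897  -0.08694213  0.01581172] 34.7333
```

Run:
```python
from h import *
Sp=[.5275,-.2959]
for z in(.146,.142,.138,.135,.132,.129,.127,.126,.125,.124,.123,.122):
    movel([*Sp,z],speed=.03);pause(.1);f=read_ft_force();e=read_eef_pos();print(z,np.round(e,4),np.round(f,1),np.round(read_ft_torque(),2))
    if f[2]>30: break
save("wrist","home");save("scene","s_home");print(read_time_s(),read_finger_gap(),tip_of("scene","arbor")[:1])
```

```text
0.146 [ 0.5275 -0.296   0.1459] [-0.  -0.4 -3. ] [-0.13 -0.13  0.01]
0.142 [ 0.5275 -0.296   0.1419] [ 0.1 -0.2 -4.2] [-0.17 -0.17 -0.  ]
0.138 [ 0.5274 -0.2959  0.1379] [ 1.3  0.  -4.4] [-0.19 -0.15  0.03]
0.135 [ 0.5278 -0.2961  0.136 ] [-1.6  0.6  2.7] [ 0.13  0.33 -0.02]
0.132 [ 0.5278 -0.2961  0.1325] [-1.5  0.4  5.7] [ 0.08  0.35 -0.01]
0.129 [ 0.5279 -0.2961  0.1297] [-1.4  0.7  6. ] [ 0.13  0.44 -0.03]
0.127 [ 0.5279 -0.2961  0.1279] [-2.4 -0.2  6.6] [ 0.2   0.52 -0.04]
0.126 [ 0.528  -0.2962  0.1274] [-2.8  0.1  9.6] [0.25 0.72 0.04]
0.125 [ 0.528  -0.2962  0.1274] [-3.4  1.7 13.8] [0.54 1.04 0.04]
0.124 [ 0.528  -0.2962  0.1273] [-6.3  2.6 17.7] [0.7  1.42 0.  ]
0.123 [ 0.5281 -0.2963  0.1273] [-7.   3.5 21.6] [0.88 1.78 0.02]
0.122 [ 0.5282 -0.2963  0.1273] [-8.4  4.1 26.8] [1.03 2.11 0.05]
39.1833 0.024465401347418585 [{'at': [355.9, 157.8], 'confidence': 0.79}]
```

Run:
```python
from h import *
print(R.from_quat(read_tcp_rot()).as_matrix()[:,2],read_ft_force(),read_eef_pos())
a=cv2.imread("pics/s_home.png")[90:230,280:420];b=cv2.imread("pics/home.png")
cv2.imwrite("pics/fin.png",np.hstack([cv2.resize(a,(400,400),interpolation=cv2.INTER_CUBIC),cv2.resize(b[100:300,220:420],(400,400),interpolation=cv2.INTER_CUBIC)]))
```

```text
[ 7.55686415e-04  2.71176050e-05 -9.99999714e-01] [-8.50195439  4.23299527 25.81656196] [ 0.52817825 -0.29624305  0.12729975]
```

View pics/fin.png

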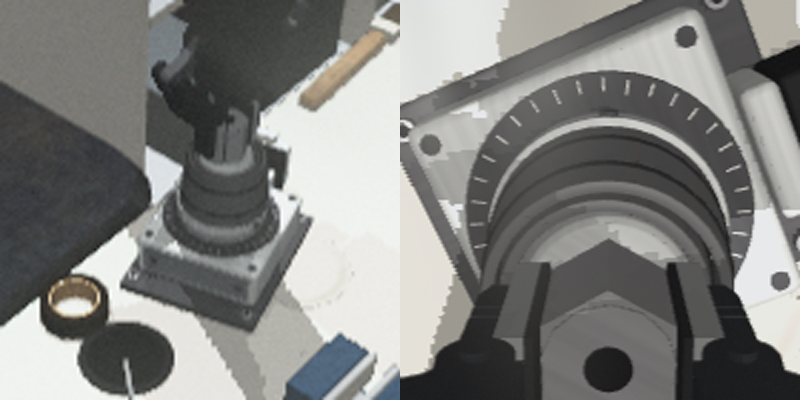

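The picture shows the arbor flat on the disc with both cups on its flange and the pads on the hexagon's flats. The stop came at the expected height, and the push reads 26 N.

```bash
python3 -c "
from bench import *
print(sign_off(),read_time_s())"
```

```text
the job is handed in; nothing more can be done
the job is handed in; nothing more can be done
```

The job is handed in: both cups are nested on the arbor's flange and the arbor is meshed and fully home on the spindle disc, with the gripper still holding the hexagon and pressing down at about 26 N; the hex key and tape roll were not touched, and it took about 39 s.

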